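# Change the photometer's filter and take a reading

### The arm

A 6-joint arm with a two-finger parallel gripper is mounted at the origin on a cart in front of the work surface, level with it; the furniture and walls round the work are solid. World frame = base frame: x ahead of the robot, y to its left, z up, the work surface at z = 0. Lengths are in m, angles in rad, forces in N, time in s.
With the tool pointing down it reaches from about 0.375 to 0.975 m from the base axis. Payload 3.8 kg.
Tool frame: the origin (TCP) lies at the very end of the fingers, on their centre line; the grasp point (between the pads) lies 19 mm behind it (bot.grip_point_offset is the distance from the TCP to the grasp point, in m); z points along the fingers, x is the direction in which the jaws open and shut, and the axes are right-handed (so a half turn about z gives the same grasp; the last joint's range is limited). The gripper opens to 85 mm and grips with 20 to 120 N. Pads are 22 mm wide; open, the fingers measure 114 mm over their backs; the gripper's body (76 mm by 85 mm) begins 54 mm behind the grasp point. The pads swing forward as they close: fully open they stand 13 mm farther back than shut.
Start: joints at [1.218, 0.264, 1.604, -0, 1.274, -0.037], TCP at [0.21, 0.642, 0.231] pointing down, gripper open.
Joint ranges: [-2.63, 2.63], [-0.94, 2.18], [0.31, 2.57], [-1.31, 4.45], [0, 2.66], [-2.55, 2.55]. Speed limits (rad/s): [2.57, 2.57, 3.14, 3.14, 3.14, 3.14].

### API

Orientations are given as a rotation vector (axis times angle).
In Python, from workcell import bot, read_camera gives the robot as it stands.
- The arm moves only by the tool arm_command, never from a script. Its argument "rows" is a list of rows, each an object with "delta_rot": the turn, a rotation vector about the tool's x, y, z in rad, a list of three; "xyz": the shift along the tool's x, y, z in m, a list of three; "gripper": the finger opening in m, from 0 to 0.0854. A call has 1 to 12 rows; each row shifts and turns the commanded pose from where the row before left it, along the tool's axes as they then stand; what a row does not reach is not made up. A row lasts 1/10 s, in which the tool goes at most 50 mm and 8.59 degrees, less where a joint would pass 70% of its speed; a pose out of reach is approached as far as the arm can. A call is refused whole if a number of a shift passes 0.05 or a number of a turn 0.15, either way. A call with a gripper value outside its range is refused whole. The fingers move at their own pace and stop on an object; "force" is the grip in N (left out, the last holds). Time passes only in rows, so rows that do not move let the fingers close. It gives the time, the measured TCP pose, the force and the opening at its end, in the units of the state.
- bot.read_state(): the state, without advancing time (a new reading comes with each control period).
- read_camera(name): name is "side" or "top" or "wrist"; returns a dict with "pixels" (384x512x3 uint8, red, green, blue), "range_z" (384x512 float32, m along the optical axis (not along the pixel's ray), 0 where there is no reading), "intrinsics" (3x3 intrinsics, pixels), "camera_from_world" (4x4, takes a point from world to camera coordinates). Camera axes: x right, y up, looking along -z (the intrinsics and any distortion apply to the point x, -y, -z); pixel columns grow to the right and rows downward; lengths in m; the calibration is good to about 2 mm. A picture is of the moment at which its call begins.
- bot.finish_job(): hands the job in, once; it reports no verdict.
The state is a dict: "time": time; "q": joint angles; "joint_vel": joint speeds; "joint_torque": joint torques, N m; "tool_pos": TCP position; "tcp_rot": TCP orientation; "wrist_force": force on the tool from outside, world axes, zero at the start; "torque": the same for the moment, N m; "width": opening from 0.0 (shut) to 1.0 (fully open).
Only numpy, scipy, OpenCV 4.12 (cv2) and the standard library are available. Lean on these libraries where they do the work, as an engineer would, in place of code of your own. Each camera call takes 0.05 s, during which the arm holds its last target.

### The job

Take the next reading on the filter photometer with a fingertip only, gripping nothing: push the pointer of the filter dial round clockwise (seen from above) by exactly four clicks, so that it rests in the fourth click-stop from where it stands, and push the light shutter fully home over the sample well. With both set, press the read key right down and let it come up again; leave the sample tube and the things standing around where they are.

Things in the scene. Friction and masses are not known exactly. Their poses are not given: they have to be found in the camera images.
- photometer: the photometer, a flat grey desk instrument with a light grey top panel, 184 mm deep (its x), 254 mm wide (its y), fixed; its origin is the centre of its underside on the worktop, its x axis points from its front edge (nearest the user) to the raised display at its back, y to its left, z up; the panel is level, its top 92 mm above the worktop; the display housing stands up to 27 mm above the panel, at x above +0.053
- filter_dial (a joint): angle of the filter dial in rad, growing clockwise seen from above: 8 click-stops 30 degrees (0.5236) apart, at 0, 0.5236, ... 3.665, end stops just beyond; it starts in one of the first four. A sprung ball holds it: about 6 N sideways on the pointer 28 mm out starts it; past the crest half-way to the next stop it jumps ahead into that stop by itself
- dial_axis (a point): point on the dial's turning axis (vertical), on the upper face of its flat round metal skirt (38 mm radius), 4.5 mm above the panel; it lies at (-0.022, -0.055, 0.0965) in the photometer's frame
- pointer_flank (a point): point on the pointer flank that is pushed to turn clockwise, half-way up, 28 mm from the axis. The black pointer is an upright fin, 10 mm thick, 20 mm high above the skirt, from a round hub (25 mm across) out to 38 mm from the axis, with a white line on top. At dial value q it points 105 degrees minus q counter-clockwise from the photometer's x axis
- pointer_rear_half: the half of hub and pointer on the pushed flank's side (5 mm of the pointer's thickness); its origin is on the turning axis at the skirt's face, x runs along the pointer to its tip, and the pushed flank looks along +y. Touching it and the other half at once counts as gripping the pointer
- pointer_front_half: the other half of hub and pointer, with the same origin and axes; its flank looks along -y
- shutter (a joint): opening of the light shutter in m: 0 is fully home over the well, 0.042 fully open; it starts 28 to 42 mm open and slides stiffly (about 1.5 N) along the photometer's x axis, closing towards +x, away from the user
- shutter_step (a point): middle of the upright face of the finger step at the shutter's front end; the face is 36 mm wide, 10 mm high (upper edge 15 mm above the panel), looks to the photometer's -x and is pushed to +x. The shutter is a black plate 54 x 45 mm, 4 mm thick, between two low rails on the left of the panel; behind the step a ramp slopes down
- step_left_cheek: the 3 mm thick left end of the step and its ramp, set back 1.5 mm from the step's face; origin and axes as the shutter plate's (middle of its underside, x along the photometer's x). Touching it and the right end at once counts as gripping the shutter
- step_right_cheek: the like right end of the step and its ramp, with the same origin and axes
- read_key_top (a point): centre of the top face of the read key, a round grey push button of 24 mm diameter in a black housing near the middle of the panel's front edge; the key top stands 14 mm above the panel, its housing (40 mm across) 5 mm
- read_key (a joint): how far the read key is pressed, in m: 0 up, 0.005 right down, which takes about 5 N; a spring lifts it
- sample_tube: capped sample tube, 16 mm in diameter and 75 mm long, standing loose in the sample well under the shutter's path, its cap 6 mm below the panel's top; origin at its foot
- specimen_cup: white-lidded specimen cup, 63 mm in diameter, 81 mm tall, loose, standing to the right of the photometer; origin at its foot
- amber_vial: small brown vial, 22 mm in diameter, 47 mm tall, loose, standing to the left of the photometer; origin at its foot
- petri: closed petri dish, 61 mm in diameter, 13 mm high, lying loose to the left of the photometer; origin at its underside

How it is judged:
On the way, in this order (a step that is already met when the one before it is completed fails the run):
1. the dial rests four clicks clockwise of its start and the shutter is fully home (((value of joint filter_dial between 2.0044 and 2.1844 rad and distance of pointer_flank from where it was at the start of the episode between 0.0451 and 0.0526 m) or (value of joint filter_dial between 2.528 and 2.708 rad and distance of pointer_flank from where it was at the start of the episode between 0.0451 and 0.0526 m) or (value of joint filter_dial between 3.0516 and 3.2316 rad and distance of pointer_flank from where it was at the start of the episode between 0.0451 and 0.0526 m) or (value of joint filter_dial between 3.5752 and 3.7552 rad and distance of pointer_flank from where it was at the start of the episode between 0.0451 and 0.0526 m)) and value of joint shutter below 0.003 m), for 0.2 s.
2. the read key is pressed right down while both stay so (all of step 1 and value of joint read_key above 0.004 m), for 0.1 s.
At the end, for the whole second after the job is handed in: The dial rests in the fourth click-stop clockwise of its start (within 0.09 rad), the shutter is home within 3 mm, the read key has come up again (within 1.5 mm), and the sample tube and bystanders are where they were (tube within 12 mm, the others within 20 mm) (all of step 1 and value of joint read_key below 0.0015 m and velocity of joint filter_dial below 0.05 rad/s and distance of sample_tube from where it was at the start of the episode below 0.012 m and distance of each of specimen_cup, amber_vial, petri from where it was at the start of the episode below 0.02 m); the robot touches nothing.
It fails at once if the dial's pointer or hub is gripped (both halves loaded by the fingers at once) (contact force between the fingers and pointer_rear_half above 1.5 N and contact force between the fingers and pointer_front_half above 1.5 N).
It fails at once if the shutter's step is gripped (both its ends loaded by the fingers at once) (contact force between the fingers and step_left_cheek above 1.5 N and contact force between the fingers and step_right_cheek above 1.5 N).
It fails at once if the sample tube is moved or lifted by more than 12 mm (distance of sample_tube from where it was at the start of the episode above 0.012 m).
It fails at once if the specimen cup, vial or petri dish is moved or lifted by more than 20 mm (distance of any of specimen_cup, amber_vial, petri from where it was at the start of the episode above 0.02 m).
It fails at once if the specimen cup or the vial is tipped (angle between any of specimen_cup, amber_vial's own z axis and vertical above 0.35 rad).
It also fails if it takes over 58 s, if anything falls off the work surface, if the arm or the gripper's body presses on something with over 40 N, if the wrist force passes 120 N, or if a joint passes its speed limit or range.

## Working session

There is one attempt and no reset: what is moved stays moved. The work goes in short steps, Python scripts to look and compute and a tool call to move; the robot and the scene stay as the last step left them, time stands still between calls to the robot, and variables do not carry over. Pictures are saved under pics/ and viewed, and the job is handed in when it is done.

Besides the shell and the picture viewer there is one more tool, called after "Call:" in YAML: its name, and indented under it one key for each argument. arm_command: Moves the arm, as the interface text tells. Its arguments: {"type":"object","properties":{"rows":{"type":"array","items":{"type":"object","properties":{"delta_rot":{"type":"array","items":{"type":"number"}},"xyz":{"type":"array","items":{"type":"number"}},"gripper":{"type":"number"}}}},"force":{"type":"number"}},"required":["rows"]}

```bash
mkdir -p pics; ls
python3 - <<'E'
from workcell import bot, read_camera
import cv2, numpy as np
print(bot.read_state())
for n in ["side","top","wrist"]:
    c=read_camera(n); cv2.imwrite(f"pics/{n}0.png",c["pixels"][:,:,::-1])
    np.savez(f"{n}0.npz",**c); print(n,c["intrinsics"].tolist(),np.round(c["camera_from_world"],4).tolist())
E
```

```text
pics
{'time': 0.0, 'q': array([ 1.21813519e+00,  2.64723881e-01,  1.60536826e+00, -1.69300153e-05,
        1.27372190e+00, -3.68957943e-02]), 'joint_vel': array([-5.28752680e-04,  4.95145078e-05,  6.13743976e-04,  6.35253539e-04,
        7.58005632e-04, -2.22969313e-04]), 'joint_torque': array([ 6.07675920e-04, -5.15103757e+01, -3.67319155e+01, -5.98695647e-05,
        1.27740187e-02, -6.94304518e-06]), 'tool_pos': array([0.20936758, 0.64093551, 0.22998487]), 'tcp_rot': array([ 2.542066  ,  1.84381157, -0.00288293]), 'wrist_force': array([ 0.19296024,  0.336707  , -0.48975598]), 'torque': array([ 0.02747216, -0.0157684 , -0.02079666]), 'width': 0.9970002145099723}
side [[443.23691611267515, 0.0, 262.22133653585894], [0.0, 443.23691611267515, 195.91708573722073], [0.0, 0.0, 1.0]] [[-0.924, -0.3823, 0.0072, 0.4603], [0.2578, -0.6091, 0.75, -0.2242], [-0.2823, 0.6949, 0.6614, -0.7861], [0.0, 0.0, 0.0, 1.0]]
top [[494.6074333339473, 0.0, 264.5447081400628], [0.0, 494.6074333339473, 196.9009291847118], [0.0, 0.0, 1.0]] [[-0.0233, -0.9997, -0.0094, -0.0179], [0.9803, -0.0247, 0.1959, -0.5321], [-0.1961, -0.0047, 0.9806, -0.9213], [0.0, 0.0, 0.0, 1.0]]
wrist [[298.74352275850964, 0.0, 255.97531704394322], [0.0, 298.74352275850964, 197.92727643876282], [0.0, 0.0, 1.0]] [[0.3108, 0.9505, -0.0022, -0.674], [-0.8989, 0.2932, -0.3255, 0.043], [-0.3088, 0.1031, 0.9455, -0.3806], [0.0, 0.0, 0.0, 1.0]]
```

View pics/top0.png

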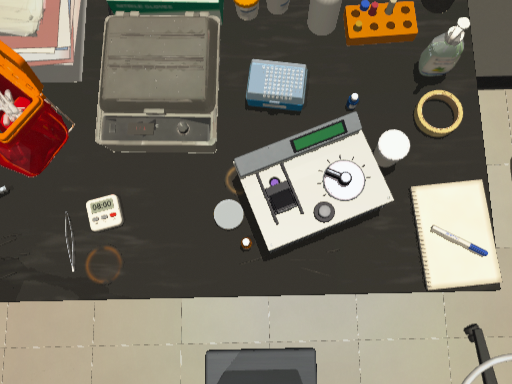

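View pics/side0.png

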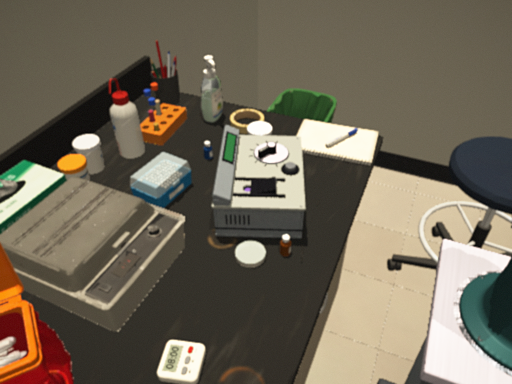

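View pics/wrist0.png

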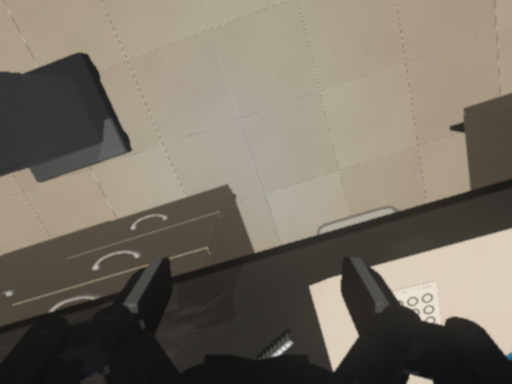

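```bash
cat > h.py <<'E'
import numpy as np, cv2
from workcell import bot, read_camera
def load(n): return dict(np.load(n))
def proj(c,P):
    P=np.atleast_2d(P); T=c["camera_from_world"]; p=P@T[:3,:3].T+T[:3,3]
    K=c["intrinsics"]; return np.c_[K[0,0]*p[:,0]/-p[:,2]+K[0,2], K[1,1]*-p[:,1]/-p[:,2]+K[1,2]]
def ray(c,uv):
    uv=np.atleast_2d(uv).astype(float);K=c["intrinsics"];T=c["camera_from_world"];R=T[:3,:3]
    d=np.c_[(uv[:,0]-K[0,2])/K[0,0],-(uv[:,1]-K[1,2])/K[1,1],-np.ones(len(uv))]@R
    return -R.T@T[:3,3], d
def onz(c,uv,z):
    o,d=ray(c,uv); return o+d*((z-o[2])/d[:,2])[:,None]
def cloud(c):
    h,w=c["range_z"].shape;u,v=np.meshgrid(np.arange(w),np.arange(h))
    o,d=ray(c,np.c_[u.ravel(),v.ravel()]); return (o+d*c["range_z"].reshape(-1,1)).reshape(h,w,3)
E
python3 - <<'E'
from h import *
c=load("top0.npz"); im=c["pixels"][110:260,225:415,::-1]
cv2.imwrite("pics/topcrop.png",cv2.resize(im,None,fx=4,fy=4,interpolation=cv2.INTER_CUBIC))
c2=load("side0.npz"); im=c2["pixels"][110:260,190:330,::-1]
cv2.imwrite("pics/sidecrop.png",cv2.resize(im,None,fx=4,fy=4,interpolation=cv2.INTER_CUBIC))
P=cloud(c); 
m=(abs(P[:,:,2]-0.092)<0.006); m[:, :225]=0;m[:,415:]=0;m[:105]=0;m[265:]=0
print(m.sum(), np.median(P[:,:,2][m]))
mm=cv2.morphologyEx(m.astype(np.uint8),cv2.MORPH_CLOSE,np.ones((7,7)))
n,l,s,ce=cv2.connectedComponentsWithStats(mm); k=1+np.argmax(s[1:,4]); 
pts=P[(l==k)&m][:,:2].astype(np.float32)
r=cv2.minAreaRect(pts); print(r, cv2.boxPoints(r))
P2=cloud(c2); print([P2[200,y].round(3).tolist() for y in (225,270,300)])
E
```

```text
8990 0.09287853304412913
((0.5538068413734436, -0.12260812520980835), (0.18339450657367706, 0.25467658042907715), 20.427370071411133) [[ 0.42343238 -0.03528161]
 [ 0.5123195  -0.27394295]
 [ 0.68418133 -0.20993464]
 [ 0.5952942   0.0287267 ]]
[[0.57, 0.018, 0.107], [0.495, -0.031, 0.093], [0.439, -0.053, 0.094]]
```

View pics/topcrop.png

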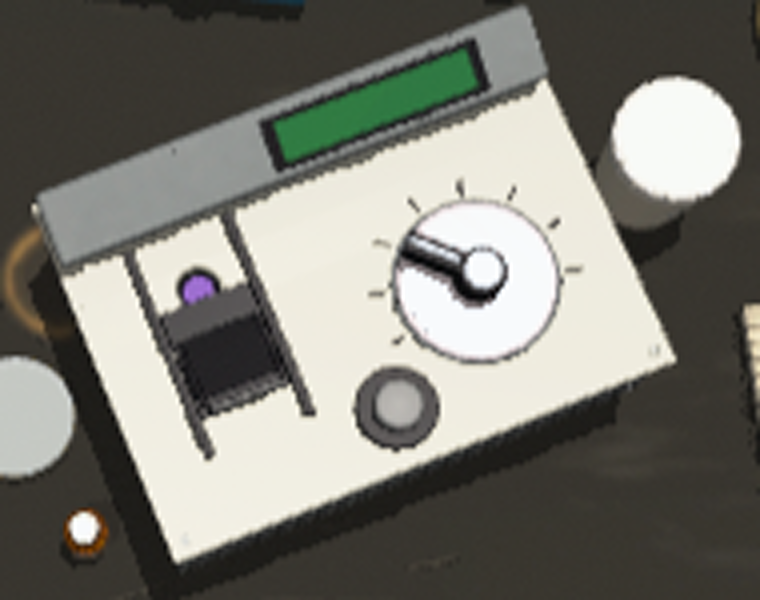

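View pics/sidecrop.png

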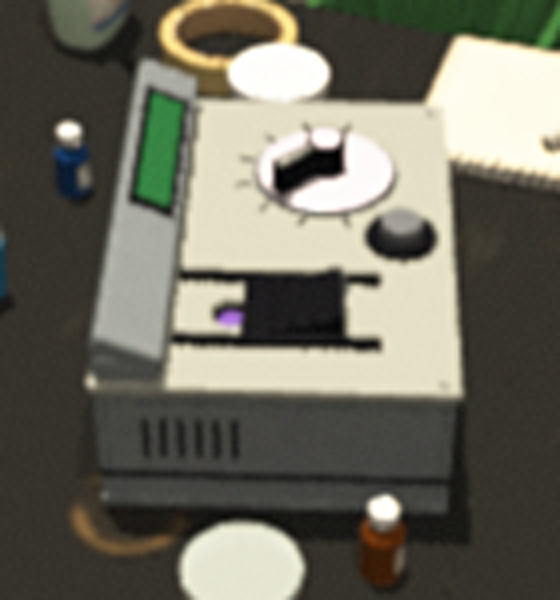

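```bash
cat >> h.py <<'E'
yaw=np.deg2rad(20.43); O=np.array([0.5538,-0.1226,0]); Rp=np.array([[np.cos(yaw),-np.sin(yaw),0],[np.sin(yaw),np.cos(yaw),0],[0,0,1]])
def w2p(P): return (np.atleast_2d(P)-O)@Rp
def p2w(P): return np.atleast_2d(P)@Rp.T+O
E
python3 - <<'E'
from h import *
c=load("top0.npz"); off=np.array([225,110]); f=lambda u,v:np.array([u,v])/4+off-0.375
def pm(name,u,v,z): print(name, (1e3*w2p(onz(c,f(u,v),z))).round(1).tolist())
pm("skirt c",475,281,.0965); pm("hubtop",485,270,.1165); pm("tip L/R mid",410,243,.1165)
pm("key",399,404,.106); pm("corner FL",180,563,.092);pm("corner FR",676,360,.092)
pm("step top L",208,413,.107);pm("step top R",292,378,.107); pm("plate back L",160,318,.096);pm("plate back R",252,286,.096)
pm("tube",198,290,.086); pm("rail front L",210,455,.096); pm("rail R",308,412,.096)
for n in ("top0.npz","side0.npz"):
    d=load(n);s=(d["pixels"][:,:,::-1]).copy()
    im=cv2.resize(s,None,fx=4,fy=4,interpolation=cv2.INTER_CUBIC)
    def dr(P,col):
        for q in proj(d,p2w(P)): cv2.circle(im,tuple(int(x) for x in (q+.375)*4),3,col,-1)
    t=np.linspace(0,2*np.pi,40)
    dr(np.c_[-.022+.038*np.cos(t),-.055+.038*np.sin(t),0*t+.0965],(0,0,255))
    dr([[-.022,-.055,.1165]],(0,255,0))
    dr([[-.092,.127,.092],[-.092,-.127,.092],[.053,.127,.092],[.053,-.127,.092]],(255,0,0))
    for k in range(4):
        a=np.deg2rad(105-30*k); dr([[-.022+.038*np.cos(a),-.055+.038*np.sin(a),.1165]],(255,0,255))
    x0,y0,x1,y1=(225,110,415,260) if n[0]=="t" else (190,110,330,260)
    cv2.imwrite("pics/ov_"+n[0]+".png",im[y0*4:y1*4,x0*4:x1*4])
E
```

```text
skirt c [[-22.2, -53.7, 96.5]]
hubtop [[-22.4, -55.4, 116.5]]
tip L/R mid [[2.3, -28.4, 116.5]]
key [[-64.2, 4.3, 106.0]]
corner FL [[-93.4, 125.0, 92.0]]
corner FR [[-91.7, -127.0, 92.0]]
step top L [[-35.4, 87.8, 107.0]]
step top R [[-34.7, 45.6, 107.0]]
plate back L [[16.7, 90.9, 96.0]]
plate back R [[14.9, 44.8, 96.0]]
tube [[24.7, 68.3, 86.0]]
rail front L [[-52.4, 93.5, 96.0]]
rail R [[-50.7, 43.5, 96.0]]
```

View pics/ov_t.png

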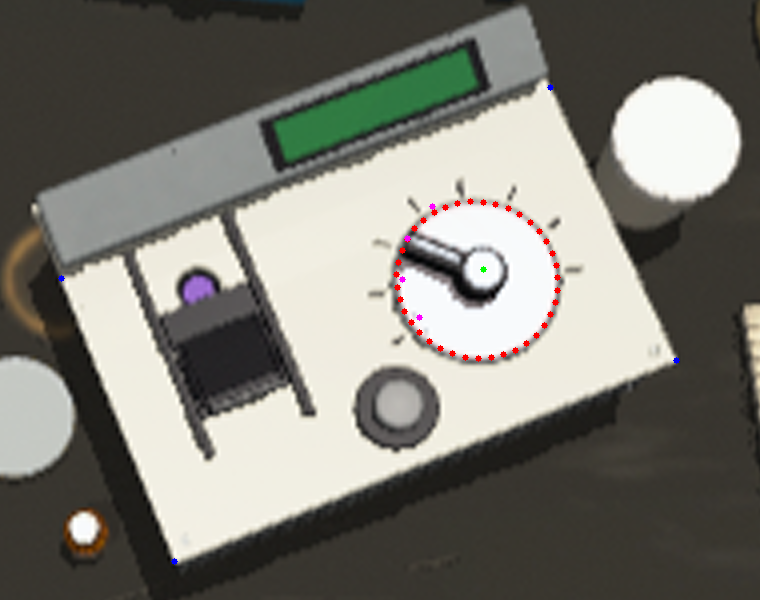

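View pics/ov_s.png

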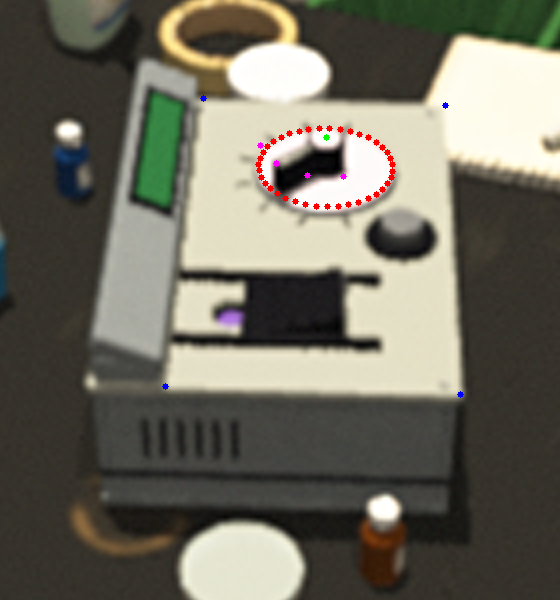

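```bash
cat >> h.py <<'E'
from scipy.spatial.transform import Rotation as Ro
import json
def wrap(a): return (a+180)%360-180
def state():
    s=bot.read_state(); R=Ro.from_rotvec(s["tcp_rot"]).as_matrix()
    th=np.rad2deg(np.arctan2(R[1,0],R[0,0]))
    print("t %.2f pos %s pf %s th %.2f (pf %.2f) tilt %s F %s w %.3f q %s"%(s["time"],s["tool_pos"].round(4),(w2p(s["tool_pos"])[0]*1e3).round(1),th,th-20.43,R[:2,2].round(4),s["wrist_force"].round(1),s["width"],s["q"].round(2)))
    return s,R,th
def plan(path,thp,start=None):
    """path: Nx3 world tcp per row, thp: N world tool-x angle deg (tool assumed down); print rows"""
    s,R,th=state(); p=s["tool_pos"] if start is None else start[0]; th=th if start is None else start[1]
    if start is not None: R=None
    rows=[]
    for P,t in zip(path,thp):
        a=np.deg2rad(th); Rt=np.array([[np.cos(a),np.sin(a),0],[np.sin(a),-np.cos(a),0],[0,0,-1]])
        d=(Rt.T@(np.array(P)-p)).round(4); r=round(float(np.deg2rad(wrap(th-t))),4)
        rows.append((d.tolist(),r)); p=p+Rt@d; th=th-np.rad2deg(r)
    for d,r in rows: print(d,[0,0,r])
    return rows
def lin(P1,th1,n):
    s=bot.read_state();R=Ro.from_rotvec(s["tcp_rot"]).as_matrix();th=np.rad2deg(np.arctan2(R[1,0],R[0,0]))
    k=(np.arange(n)+1)/n; return s["tool_pos"]+k[:,None]*(np.array(P1)-s["tool_pos"]), th+k*wrap(th1-th)
E
python3 - <<'E'
from h import *
t=p2w([[-.075,.0675,.20]])[0]; print(t)
plan(*lin(t,71.9,20))
E
```

```text
[ 0.45995581 -0.0855255   0.2       ]
t 0.15 pos [0.2094 0.6411 0.2302] pf [-56.2 835.9 230.2] th 71.91 (pf 51.48) tilt [-0.0006 -0.0017] F [-0.3 -0.1 -0.5] w 1.001 q [ 1.22  0.26  1.61  0.    1.27 -0.04]
[-0.0306, 0.0232, 0.0015] [0, 0, 0.0]
[-0.0307, 0.0232, 0.0015] [0, 0, 0.0]
[-0.0306, 0.0232, 0.0015] [0, 0, 0.0]
[-0.0307, 0.0232, 0.0015] [0, 0, 0.0]
[-0.0306, 0.0232, 0.0015] [0, 0, 0.0]
[-0.0307, 0.0231, 0.0016] [0, 0, 0.0]
[-0.0306, 0.0232, 0.0015] [0, 0, 0.0]
[-0.0306, 0.0232, 0.0015] [0, 0, 0.0]
[-0.0307, 0.0232, 0.0015] [0, 0, 0.0001]
[-0.0306, 0.0232, 0.0015] [0, 0, -0.0]
[-0.0307, 0.0232, 0.0015] [0, 0, -0.0]
[-0.0306, 0.0232, 0.0015] [0, 0, -0.0]
[-0.0307, 0.0232, 0.0015] [0, 0, -0.0]
[-0.0306, 0.0232, 0.0015] [0, 0, -0.0]
[-0.0306, 0.0232, 0.0015] [0, 0, -0.0]
[-0.0307, 0.0232, 0.0015] [0, 0, -0.0]
[-0.0306, 0.0232, 0.0016] [0, 0, -0.0]
[-0.0307, 0.0232, 0.0015] [0, 0, 0.0]
[-0.0306, 0.0232, 0.0015] [0, 0, 0.0]
[-0.0306, 0.0231, 0.0015] [0, 0, 0.0]
```

Call:
arm_command:
  rows:
    - {"xyz":[-0.031,0.023,0],"delta_rot":[0,0,0],"gripper":0}
    - {"xyz":[-0.031,0.023,0],"delta_rot":[0,0,0],"gripper":0}
    - {"xyz":[-0.031,0.023,0],"delta_rot":[0,0,0],"gripper":0}
    - {"xyz":[-0.031,0.023,0],"delta_rot":[0,0,0],"gripper":0}
    - {"xyz":[-0.031,0.023,0],"delta_rot":[0,0,0],"gripper":0}
    - {"xyz":[-0.031,0.023,0],"delta_rot":[0,0,0],"gripper":0}
    - {"xyz":[-0.031,0.023,0],"delta_rot":[0,0,0],"gripper":0}
    - {"xyz":[-0.031,0.023,0],"delta_rot":[0,0,0],"gripper":0}
    - {"xyz":[-0.031,0.023,0],"delta_rot":[0,0,0],"gripper":0}
    - {"xyz":[-0.031,0.023,0],"delta_rot":[0,0,0],"gripper":0}
  force: 40

```text
time: 1.15
tool_pos: [0.332, 0.2739, 0.2311]
tcp_rot: [2.543, 1.845, -0.0]
wrist_force: [0.3, -1.0, 0.6]
width: -0.001
```

Run:
```python
from h import *
t=p2w([[-.075,.0675,.20]])[0]
plan(*lin(t,20.4,10))
```

```text
t 1.15 pos [0.332  0.2739 0.2311] pf [-69.5 449.  231.1] th 71.93 (pf 51.50) tilt [ 0.0001 -0.0001] F [ 0.3 -1.   0.6] w -0.001 q [ 0.63 -0.22  2.09 -0.    1.26 -0.62]
[-0.0302, 0.0233, 0.0031] [0, 0, 0.0899]
[-0.028, 0.0259, 0.0031] [0, 0, 0.09]
[-0.0255, 0.0284, 0.0031] [0, 0, 0.0899]
[-0.0229, 0.0305, 0.0031] [0, 0, 0.09]
[-0.0201, 0.0325, 0.0031] [0, 0, 0.0899]
[-0.0171, 0.0341, 0.0031] [0, 0, 0.09]
[-0.0139, 0.0355, 0.0032] [0, 0, 0.0899]
[-0.0107, 0.0366, 0.0031] [0, 0, 0.0899]
[-0.0073, 0.0375, 0.0031] [0, 0, 0.09]
[-0.004, 0.0379, 0.0031] [0, 0, 0.0899]
```

Call:
arm_command:
  rows:
    - {"xyz":[-0.0302,0.0233,0.003],"delta_rot":[0,0,0.09],"gripper":0}
    - {"xyz":[-0.028,0.0259,0.003],"delta_rot":[0,0,0.09],"gripper":0}
    - {"xyz":[-0.0255,0.0284,0.003],"delta_rot":[0,0,0.09],"gripper":0}
    - {"xyz":[-0.0229,0.0305,0.003],"delta_rot":[0,0,0.09],"gripper":0}
    - {"xyz":[-0.0201,0.0325,0.003],"delta_rot":[0,0,0.09],"gripper":0}
    - {"xyz":[-0.0171,0.0341,0.003],"delta_rot":[0,0,0.09],"gripper":0}
    - {"xyz":[-0.0139,0.0355,0.003],"delta_rot":[0,0,0.09],"gripper":0}
    - {"xyz":[-0.0107,0.0366,0.003],"delta_rot":[0,0,0.09],"gripper":0}
    - {"xyz":[-0.0073,0.0375,0.003],"delta_rot":[0,0,0.09],"gripper":0}
    - {"xyz":[-0.004,0.0379,0.003],"delta_rot":[0,0,0.09],"gripper":0}
    - {"xyz":[0,0,0],"delta_rot":[0,0,0],"gripper":0}

```text
time: 2.25
tool_pos: [0.4604, -0.0876, 0.2008]
tcp_rot: [3.092, 0.546, -0.001]
wrist_force: [-0.5, -0.7, 0.5]
width: 0.001
```

Run:
```python
from h import *
state()
for n in ["side","wrist","top"]:
    c=read_camera(n); np.savez(n+"1.npz",**c); cv2.imwrite(f"pics/{n}1.png",cv2.resize(c["pixels"][:,:,::-1],None,fx=1.5,fy=1.5,interpolation=cv2.INTER_CUBIC))
```

```text
t 2.25 pos [ 0.4604 -0.0876  0.2008] pf [-75.3  65.4 200.8] th 20.01 (pf -0.42) tilt [-0.0001 -0.0014] F [-0.5 -0.7  0.5] w 0.001 q [-0.24 -0.11  2.06 -0.    1.19 -0.59]
```

View pics/side1.png

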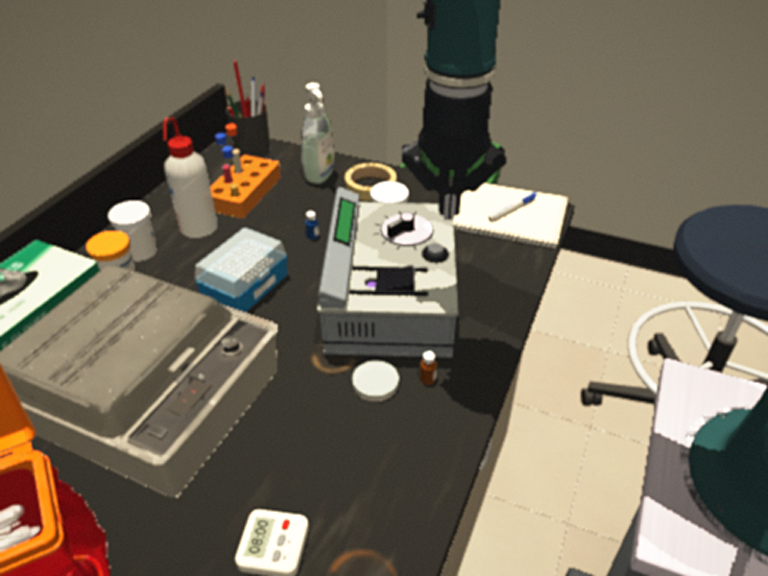

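View pics/wrist1.png

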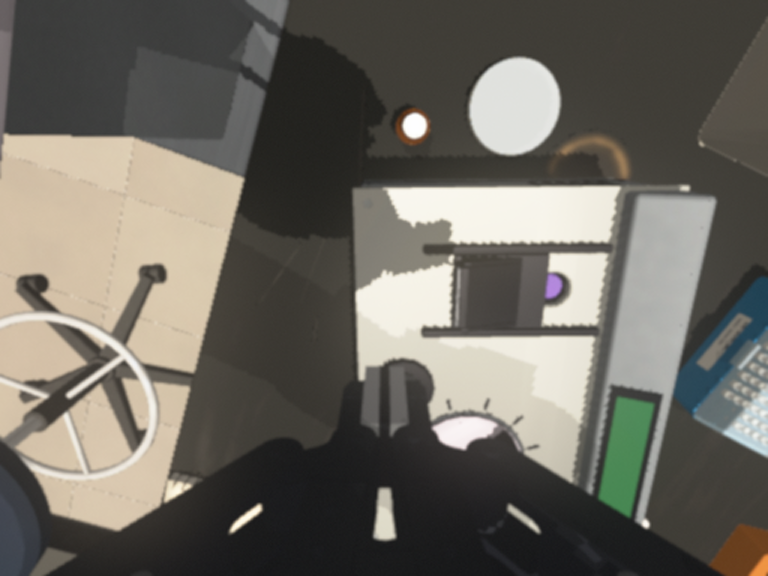

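View pics/top1.png

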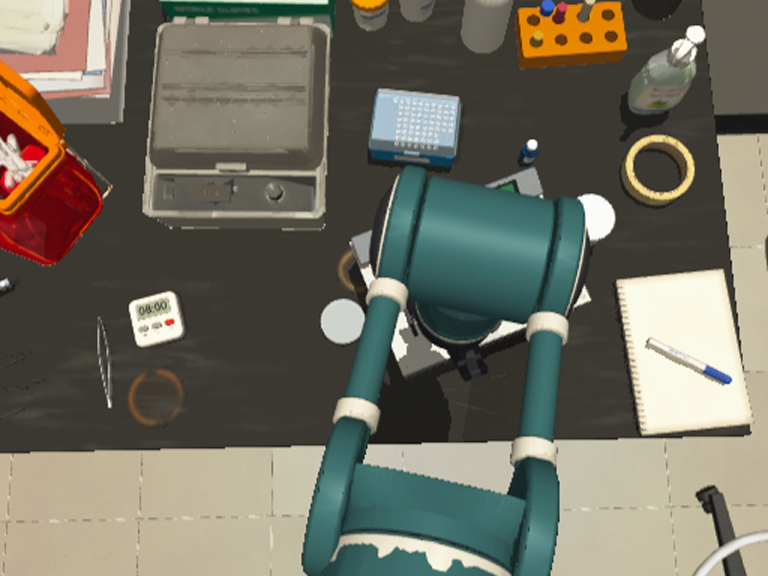

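Run:
```python
from h import *
s,R,th=state()
for n in ("wrist1.npz","side1.npz"):
    c=load(n); P=cloud(c); p=((P-s["tool_pos"])@R).reshape(-1,3)
    ok=(c["range_z"].ravel()>0)&(abs(p[:,0])<.05)&(abs(p[:,1])<.03)&(p[:,2]>-.07)&(p[:,2]<.01)
    q=p[ok]*1e3
    print(n,len(q))
    for z in range(-70,10,6):
        k=q[(q[:,2]>=z)&(q[:,2]<z+6)]
        if len(k): print(z,len(k),"x",np.percentile(k[:,0],[0,10,90,100]).round(1),"y",np.percentile(k[:,1],[0,10,90,100]).round(1))
```

```text
t 2.40 pos [ 0.4591 -0.0837  0.2009] pf [-75.1  69.5 200.9] th 20.33 (pf -0.10) tilt [-0.0012  0.0008] F [ 0.6  0.3 -0.2] w -0.001 q [-0.23 -0.11  2.07  0.    1.19 -0.59]
wrist1.npz 16234
-70 3618 x [-48.9 -38.7  39.4  49.7] y [-16.1 -14.9   6.2  12.5]
-64 2862 x [-44.3 -35.3  36.1  45.3] y [-14.2 -10.2  10.2  12.9]
-58 4434 x [-39.8 -30.2  31.1  41. ] y [-12.4 -10.2   9.6  14.1]
-52 2071 x [-34.5 -25.   25.7  35.6] y [-12.3 -10.8   8.1  14.3]
-46 852 x [-29.2 -17.8  19.1  30.2] y [-12.3 -11.2  -4.4  10.4]
-40 630 x [-15.4  -4.    4.8  16.2] y [-10.4  -9.4   8.9  13.6]
-34 372 x [-13.2 -10.3  11.1  13.9] y [-9.8 -9.2 -4.6 -4.1]
-28 437 x [-13.1 -10.6  11.1  13.8] y [-10.   -9.2  -4.6  -3.8]
-22 366 x [-13.3 -10.6  11.6  13.9] y [-9.7 -9.1 -4.5 -3.7]
-16 349 x [-13.2 -10.6  11.1  14. ] y [-9.6 -9.1 -4.5 -4. ]
-10 228 x [-12.6  -9.5  10.2  13.2] y [-9.7 -9.1 -4.6 -4. ]
-4 15 x [-5.1 -4.4  5.8  6.8] y [-8.8 -8.8 -8.2 -8. ]
side1.npz 746
-70 108 x [-45.7 -38.7  38.5  46.9] y [-16.5 -13.1  11.4  14.6]
-64 132 x [-40.7 -33.   32.4  41.4] y [-10.8  -9.6  12.2  17.6]
-58 151 x [-37.8 -28.1  26.8  35.7] y [-11.5  -9.7   7.3  15.5]
-52 95 x [-33.1 -25.3  22.8  31.9] y [-11.5  -9.7  -2.   13.3]
-46 35 x [-19.3 -12.   15.3  28.1] y [-10.6  -9.   -3.1  -0.9]
-40 49 x [-12.8  -8.9   7.9  13.1] y [-9.6 -8.   6.5 13. ]
-34 41 x [-13.2  -9.6  11.   12.9] y [-9.  -7.7 -1.7 -0.8]
-28 39 x [-13.7 -11.8   8.8  12.5] y [-8.4 -7.5 -2.2 -1.4]
-22 40 x [-13.8 -10.   10.6  12.2] y [-8.7 -7.8 -1.7 -0.7]
-16 37 x [-12.7 -10.5  10.   11.9] y [-8.6 -7.5 -2.  -1. ]
-10 18 x [-10.9  -5.5   6.6   9.7] y [-8.1 -8.  -2.7 -2.2]
-4 1 x [1.9 1.9 1.9 1.9] y [-4.3 -4.3 -4.3 -4.3]
```

Call:
arm_command:
  rows:
    - {"xyz":[0,0.0015,0.02],"delta_rot":[0,0,0],"gripper":0}
    - {"xyz":[0,0,0.025],"delta_rot":[0,0,0],"gripper":0}
    - {"xyz":[0,0,0.025],"delta_rot":[0,0,0],"gripper":0}
    - {"xyz":[0,0,0.02],"delta_rot":[0,0,0],"gripper":0}
    - {"xyz":[0,0,0.011],"delta_rot":[0,0,0],"gripper":0}
    - {"xyz":[0,0,0],"delta_rot":[0,0,0],"gripper":0}
    - {"xyz":[0,0,0],"delta_rot":[0,0,0],"gripper":0}

```text
time: 3.1
tool_pos: [0.4606, -0.0849, 0.1009]
tcp_rot: [3.092, 0.557, 0.001]
wrist_force: [0.1, -0.5, 0.0]
width: 0.001
```

Run:
```python
from h import *
s,R,th=state()
c=read_camera("side"); np.savez("side2.npz",**c); im=c["pixels"][110:260,190:330,::-1]
cv2.imwrite("pics/side2.png",cv2.resize(im,None,fx=4,fy=4,interpolation=cv2.INTER_CUBIC))
```

```text
t 3.10 pos [ 0.4606 -0.0849  0.1009] pf [-74.2  67.9 100.9] th 20.41 (pf -0.02) tilt [ 0.0007 -0.0001] F [ 0.1 -0.5  0. ] w 0.001 q [-0.24 -0.01  2.16  0.    0.98 -0.59]
```

View pics/side2.png

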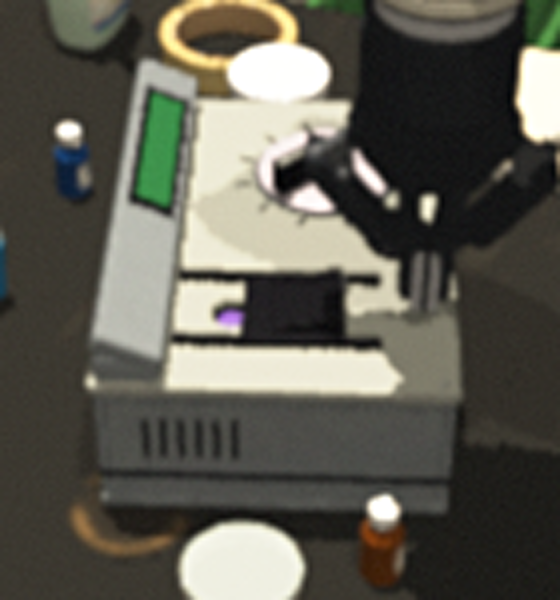

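Call:
arm_command:
  rows:
    - {"xyz":[0.005,0,0.002],"delta_rot":[0,0,0],"gripper":0}
    - {"xyz":[0.005,0,0],"delta_rot":[0,0,0],"gripper":0}
    - {"xyz":[0.005,0,0],"delta_rot":[0,0,0],"gripper":0}
    - {"xyz":[0.005,0,0],"delta_rot":[0,0,0],"gripper":0}
    - {"xyz":[0.005,0,0],"delta_rot":[0,0,0],"gripper":0}
    - {"xyz":[0.005,0,0],"delta_rot":[0,0,0],"gripper":0}
    - {"xyz":[0.005,0,0],"delta_rot":[0,0,0],"gripper":0}
    - {"xyz":[0.005,0,0],"delta_rot":[0,0,0],"gripper":0}

```text
time: 3.95
tool_pos: [0.4978, -0.0714, 0.0982]
tcp_rot: [-3.092, -0.555, 0.001]
wrist_force: [-2.2, -1.0, 1.0]
width: 0.002
```

Run:
```python
from h import *
s,R,th=state()
c=read_camera("side"); np.savez("side3.npz",**c); im=c["pixels"][110:260,190:330,::-1]
cv2.imwrite("pics/side3.png",cv2.resize(im,None,fx=4,fy=4,interpolation=cv2.INTER_CUBIC))
```

```text
t 3.95 pos [ 0.4978 -0.0714  0.0982] pf [-34.6  67.5  98.2] th 20.34 (pf -0.09) tilt [-0.0008 -0.0001] F [-2.2 -1.   1. ] w 0.002 q [-0.19  0.06  2.1  -0.    0.98 -0.55]
```

View pics/side3.png

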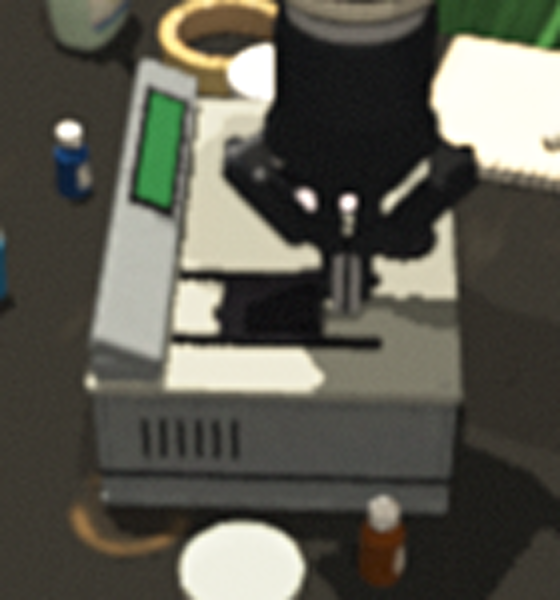

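Call:
arm_command:
  rows:
    - {"xyz":[0.005,0,0],"delta_rot":[0,0,0],"gripper":0}
    - {"xyz":[0.004,0,0],"delta_rot":[0,0,0],"gripper":0}
    - {"xyz":[0.003,0,0],"delta_rot":[0,0,0],"gripper":0}
    - {"xyz":[0.003,0,0],"delta_rot":[0,0,0],"gripper":0}

```text
time: 4.4
tool_pos: [0.5119, -0.0662, 0.0982]
tcp_rot: [-3.092, -0.555, 0.0]
wrist_force: [-1.2, -1.3, 1.6]
width: 0.003
```

Run:
```python
from h import *
s,R,th=state()
```

```text
t 4.40 pos [ 0.5119 -0.0662  0.0982] pf [-19.6  67.5  98.2] th 20.34 (pf -0.09) tilt [-0.0003  0.0001] F [-1.2 -1.3  1.6] w 0.003 q [-0.18  0.09  2.07  0.    0.98 -0.53]
```

Call:
arm_command:
  rows:
    - {"xyz":[0.002,0,0],"delta_rot":[0,0,0],"gripper":0}
    - {"xyz":[0.002,0,0],"delta_rot":[0,0,0],"gripper":0}

```text
time: 4.6
tool_pos: [0.5156, -0.0648, 0.0982]
tcp_rot: [-3.092, -0.555, 0.0]
wrist_force: [-1.7, -0.5, 1.0]
width: 0.002
```

Call:
arm_command:
  rows:
    - {"xyz":[0.002,0,0],"delta_rot":[0,0,0],"gripper":0}

```text
time: 4.7
tool_pos: [0.5174, -0.0641, 0.0982]
tcp_rot: [-3.092, -0.555, 0.0]
wrist_force: [-1.6, -0.3, 0.4]
width: 0.001
```

Call:
arm_command:
  rows:
    - {"xyz":[0.002,0,0],"delta_rot":[0,0,0],"gripper":0}

```text
time: 4.8
tool_pos: [0.5178, -0.0639, 0.098]
tcp_rot: [3.092, 0.555, -0.006]
wrist_force: [-8.5, -3.9, 7.1]
width: -0.002
```

Run:
```python
from h import *
s,R,th=state()
c=read_camera("side"); np.savez("side4.npz",**c); im=c["pixels"][110:260,190:330,::-1]
cv2.imwrite("pics/side4.png",cv2.resize(im,None,fx=4,fy=4,interpolation=cv2.INTER_CUBIC))
```

```text
t 4.80 pos [ 0.5178 -0.0639  0.098 ] pf [-13.2  67.6  98. ] th 20.37 (pf -0.06) tilt [-0.0036 -0.0009] F [-8.5 -3.9  7.1] w -0.002 q [-0.17  0.1   2.06 -0.    0.99 -0.52]
```

View pics/side4.png

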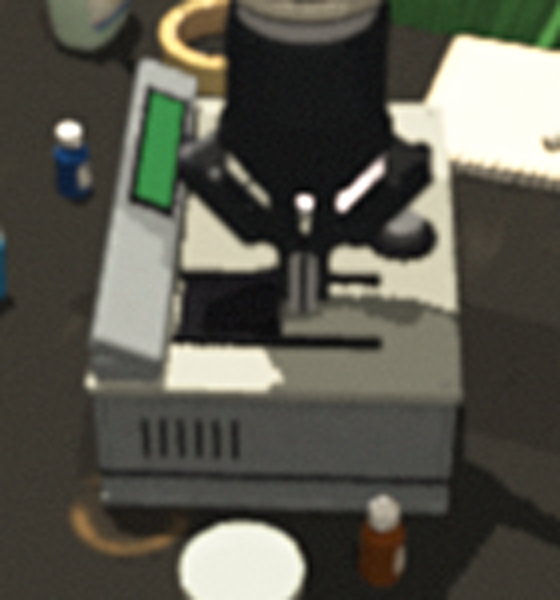

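Run:
```python
from h import *
A=p2w([-.0232,.0675,.098])[0]; B=A+[0,0,.052]
C=p2w([-.0199,-.0133,.150])[0]
path=[A,(A+B)/2,B]+[B+(C-B)*k/8 for k in range(1,9)]; th=[20.4]*3+[20.4+45*k/8 for k in range(1,9)]
plan(path,th)
```

```text
t 4.85 pos [ 0.5177 -0.064   0.0981] pf [-13.4  67.5  98.1] th 20.38 (pf -0.05) tilt [-0.0042 -0.001 ] F [-5.8 -3.6  5.2] w 0.003 q [-0.17  0.1   2.06 -0.    0.99 -0.52]
[-0.0098, 0.0, 0.0001] [0, 0, -0.0004]
[-0.0, 0.0, -0.026] [0, 0, -0.0]
[-0.0, 0.0, -0.026] [0, 0, -0.0]
[0.0004, 0.0101, -0.0] [0, 0, -0.0982]
[-0.0006, 0.0101, -0.0] [0, 0, -0.0982]
[-0.0016, 0.01, -0.0] [0, 0, -0.0981]
[-0.0025, 0.0098, -0.0] [0, 0, -0.0982]
[-0.0035, 0.0095, -0.0] [0, 0, -0.0982]
[-0.0044, 0.0091, -0.0] [0, 0, -0.0982]
[-0.0052, 0.0086, -0.0] [0, 0, -0.0981]
[-0.0061, 0.0081, -0.0] [0, 0, -0.0982]
```

Call:
arm_command:
  rows:
    - {"xyz":[-0.011,0,0],"delta_rot":[0,0,0],"gripper":0}
    - {"xyz":[0,0,-0.026],"delta_rot":[0,0,0],"gripper":0}
    - {"xyz":[0,0,-0.026],"delta_rot":[0,0,0],"gripper":0}
    - {"xyz":[0.0004,0.0101,0],"delta_rot":[0,0,-0.0982],"gripper":0}
    - {"xyz":[-0.0006,0.0101,0],"delta_rot":[0,0,-0.0982],"gripper":0}
    - {"xyz":[-0.0016,0.01,0],"delta_rot":[0,0,-0.0982],"gripper":0}
    - {"xyz":[-0.0025,0.0098,0],"delta_rot":[0,0,-0.0982],"gripper":0}
    - {"xyz":[-0.0035,0.0095,0],"delta_rot":[0,0,-0.0982],"gripper":0}
    - {"xyz":[-0.0044,0.0091,0],"delta_rot":[0,0,-0.0982],"gripper":0}
    - {"xyz":[-0.0052,0.0086,0],"delta_rot":[0,0,-0.0982],"gripper":0}
    - {"xyz":[-0.0061,0.0081,0],"delta_rot":[0,0,-0.0982],"gripper":0}
    - {"xyz":[0,0,0],"delta_rot":[0,0,0],"gripper":0}

```text
time: 6.05
tool_pos: [0.5407, -0.1429, 0.1505]
tcp_rot: [2.644, 1.694, 0.002]
wrist_force: [0.7, 0.2, -0.6]
width: 0.001
```

Call:
arm_command:
  rows:
    - {"xyz":[0,0,0],"delta_rot":[0,0,0],"gripper":0}

```text
time: 6.15
tool_pos: [0.54, -0.1419, 0.1502]
tcp_rot: [-2.647, -1.692, -0.001]
wrist_force: [-0.9, -0.5, 0.6]
width: -0.002
```

Run:
```python
from h import *
s,R,th=state()
c=read_camera("side"); np.savez("side5.npz",**c); im=c["pixels"][110:260,190:330,::-1]
cv2.imwrite("pics/side5.png",cv2.resize(im,None,fx=4,fy=4,interpolation=cv2.INTER_CUBIC))
c=read_camera("wrist"); np.savez("wrist5.npz",**c); cv2.imwrite("pics/wrist5.png",c["pixels"][:,:,::-1])
```

```text
t 6.15 pos [ 0.54   -0.1419  0.1502] pf [-19.7 -13.3 150.2] th 65.18 (pf 44.75) tilt [0.0004 0.0004] F [-0.9 -0.5  0.6] w -0.002 q [-0.3   0.11  1.94  0.    1.09 -1.44]
```

View pics/side5.png

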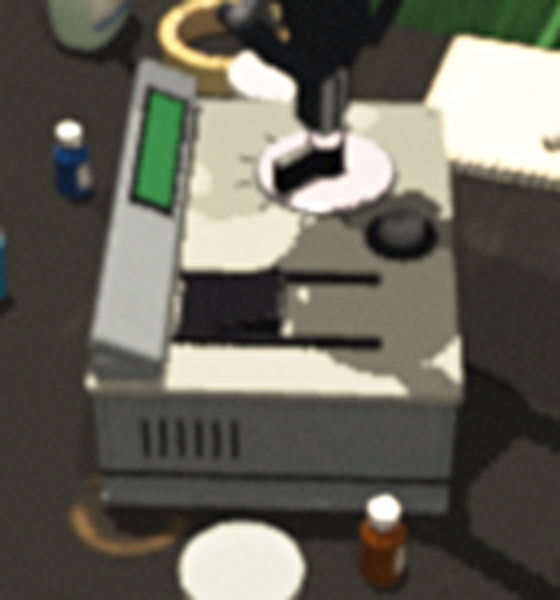

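View pics/wrist5.png

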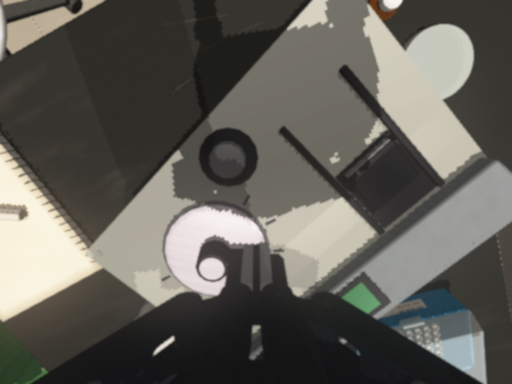

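Call:
arm_command:
  rows:
    - {"xyz":[0,0,0.02],"delta_rot":[0,0,0],"gripper":0}
    - {"xyz":[0,0,0.02],"delta_rot":[0,0,0],"gripper":0}
    - {"xyz":[0,0,0.01],"delta_rot":[0,0,0],"gripper":0}
    - {"xyz":[0,0,0],"delta_rot":[0,0,0],"gripper":0}
    - {"xyz":[0,0.004,0],"delta_rot":[0,0,0],"gripper":0}
    - {"xyz":[0,0.003,0],"delta_rot":[0,0,0],"gripper":0}
    - {"xyz":[0,0.002,0],"delta_rot":[0,0,0],"gripper":0}

```text
time: 6.95
tool_pos: [0.5497, -0.1462, 0.1016]
tcp_rot: [2.643, 1.695, 0.002]
wrist_force: [-0.6, 0.1, 0.2]
width: -0.002
```

Call:
arm_command:
  rows:
    - {"xyz":[0,0.001,0],"delta_rot":[0,0,0],"gripper":0}

```text
time: 7.05
tool_pos: [0.55, -0.1464, 0.1012]
tcp_rot: [2.644, 1.695, 0.001]
wrist_force: [-1.1, 0.1, 0.7]
width: 0.002
```

Call:
arm_command:
  rows:
    - {"xyz":[0,0.001,0],"delta_rot":[0,0,0],"gripper":0}

```text
time: 7.15
tool_pos: [0.5501, -0.1465, 0.1007]
tcp_rot: [-2.644, -1.696, 0.0]
wrist_force: [-2.1, 0.8, 1.2]
width: 0.003
```

Call:
arm_command:
  rows:
    - {"xyz":[0,0.001,0],"delta_rot":[0,0,0],"gripper":0}

```text
time: 7.25
tool_pos: [0.5503, -0.1466, 0.1003]
tcp_rot: [-2.643, -1.695, 0.002]
wrist_force: [-4.5, 3.8, 3.4]
width: -0.001
```

Run:
```python
from h import *
s,R,th=state()
c=read_camera("side"); np.savez("side6.npz",**c); im=c["pixels"][110:260,190:330,::-1]
cv2.imwrite("pics/side6.png",cv2.resize(im,None,fx=4,fy=4,interpolation=cv2.INTER_CUBIC))
```

```text
t 7.25 pos [ 0.5503 -0.1466  0.1003] pf [-11.6 -21.3 100.3] th 65.34 (pf 44.91) tilt [-0.0018  0.0009] F [-4.5  3.8  3.4] w -0.001 q [-0.3   0.18  1.96  0.    1.   -1.44]
```

View pics/side6.png

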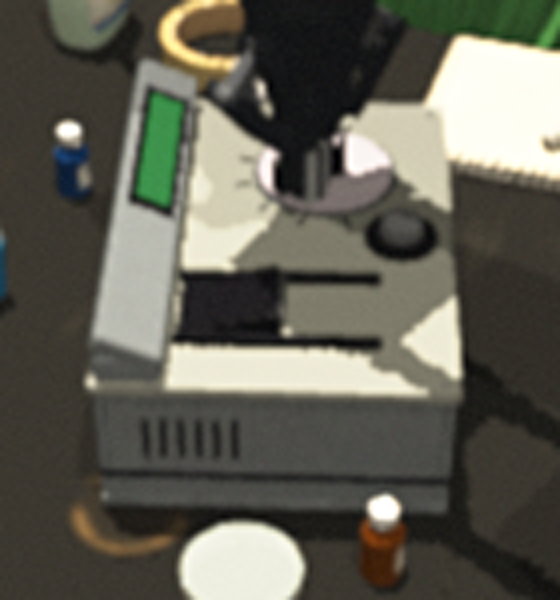

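Call:
arm_command:
  rows:
    - {"xyz":[0.001,0.0022,0],"delta_rot":[0,0,0.07],"gripper":0}
    - {"xyz":[0.001,0.0022,0],"delta_rot":[0,0,0.07],"gripper":0}
    - {"xyz":[0.001,0.0022,0],"delta_rot":[0,0,0.07],"gripper":0}
    - {"xyz":[0.001,0.0022,0],"delta_rot":[0,0,0.07],"gripper":0}
    - {"xyz":[0.001,0.0022,0],"delta_rot":[0,0,0.07],"gripper":0}
    - {"xyz":[0.001,0.0022,0],"delta_rot":[0,0,0.07],"gripper":0}

```text
time: 7.9
tool_pos: [0.5658, -0.1498, 0.1003]
tcp_rot: [2.941, 1.103, 0.001]
wrist_force: [-1.1, -0.0, 0.3]
width: 0.002
```

```bash
cat >> h.py <<'E'
def dial():
    s,R,th=state(); d=(s["tool_pos"]-p2w([-.022,-.055,0])[0])@R; print("rel axis in tool frame mm",(d*1e3).round(1)[:2],"Ftool",(s["wrist_force"]@R).round(1),"finger angle pf %.1f"%(th-20.43))
E
python3 - <<'E'
from h import *
dial()
c=read_camera("side"); np.savez("side7.npz",**c); im=c["pixels"][110:260,190:330,::-1]
cv2.imwrite("pics/side7.png",cv2.resize(im,None,fx=4,fy=4,interpolation=cv2.INTER_CUBIC))
E
```

```text
t 7.90 pos [ 0.5658 -0.1498  0.1003] pf [  1.7 -29.6 100.3] th 41.13 (pf 20.70) tilt [ 0.0011 -0.0005] F [-1.1 -0.   0.3] w 0.002 q [-0.3   0.21  1.93 -0.    1.   -1.02]
rel axis in tool frame mm [ 31.2 -15.2] Ftool [-0.8 -0.7 -0.3] finger angle pf 20.7
```

View pics/side7.png

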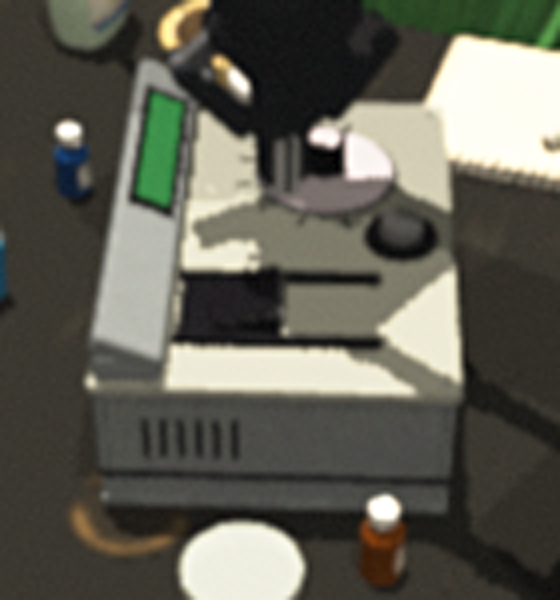

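Call:
arm_command:
  rows:
    - {"xyz":[0.001,0.0022,0],"delta_rot":[0,0,0.07],"gripper":0}
    - {"xyz":[0.001,0.0022,0],"delta_rot":[0,0,0.07],"gripper":0}
    - {"xyz":[0.001,0.0022,0],"delta_rot":[0,0,0.07],"gripper":0}
    - {"xyz":[0.001,0.0022,0],"delta_rot":[0,0,0.07],"gripper":0}
    - {"xyz":[0.001,0.0022,0],"delta_rot":[0,0,0.07],"gripper":0}
    - {"xyz":[0.001,0.0022,0],"delta_rot":[0,0,0.07],"gripper":0}
    - {"xyz":[0.001,0.0022,0],"delta_rot":[0,0,0.07],"gripper":0}

```text
time: 8.65
tool_pos: [0.5791, -0.1596, 0.1003]
tcp_rot: [3.12, 0.359, 0.001]
wrist_force: [-0.2, -0.7, -0.4]
width: -0.001
```

Run:
```python
from h import *
dial()
```

```text
t 8.65 pos [ 0.5791 -0.1596  0.1003] pf [ 10.8 -43.5 100.3] th 13.13 (pf -7.30) tilt [ 0.0008 -0.0005] F [-0.2 -0.7 -0.4] w -0.001 q [-0.31  0.24  1.89 -0.    1.01 -0.54]
rel axis in tool frame mm [ 31.1 -15.5] Ftool [-0.4  0.7  0.4] finger angle pf -7.3
```

Call:
arm_command:
  rows:
    - {"xyz":[0.001,0.0022,0],"delta_rot":[0,0,0.07],"gripper":0}
    - {"xyz":[0.001,0.0022,0],"delta_rot":[0,0,0.07],"gripper":0}
    - {"xyz":[0.001,0.0022,0],"delta_rot":[0,0,0.07],"gripper":0}
    - {"xyz":[0.001,0.0022,0],"delta_rot":[0,0,0.07],"gripper":0}
    - {"xyz":[0.001,0.0022,0],"delta_rot":[0,0,0.07],"gripper":0}
    - {"xyz":[0.001,0.0022,0],"delta_rot":[0,0,0.07],"gripper":0}
    - {"xyz":[0.001,0.0022,0],"delta_rot":[0,0,0.07],"gripper":0}
    - {"xyz":[0.001,0.0022,0],"delta_rot":[0,0,0.07],"gripper":0}

```text
time: 9.45
tool_pos: [0.5867, -0.1772, 0.1003]
tcp_rot: [3.098, -0.517, 0.001]
wrist_force: [-0.1, -0.7, -0.5]
width: 0.0
```

Run:
```python
from h import *
dial()
c=read_camera("side"); np.savez("side8.npz",**c); im=c["pixels"][110:260,190:330,::-1]
cv2.imwrite("pics/side8.png",cv2.resize(im,None,fx=4,fy=4,interpolation=cv2.INTER_CUBIC))
```

```text
t 9.45 pos [ 0.5867 -0.1772  0.1003] pf [ 11.8 -62.6 100.3] th -18.95 (pf -39.38) tilt [ 0.0008 -0.0004] F [-0.1 -0.7 -0.5] w 0.000 q [-0.33  0.26  1.87 -0.    1.02 -0.  ]
rel axis in tool frame mm [ 31.1 -15.5] Ftool [0.1 0.7 0.5] finger angle pf -39.4
```

View pics/side8.png

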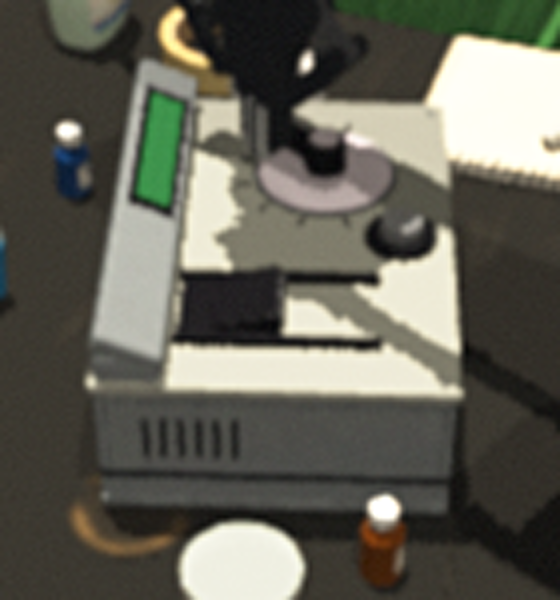

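Call:
arm_command:
  rows:
    - {"xyz":[0.001,0.0022,0],"delta_rot":[0,0,0.07],"gripper":0}
    - {"xyz":[0.001,0.0022,0],"delta_rot":[0,0,0.07],"gripper":0}
    - {"xyz":[0.001,0.0022,0],"delta_rot":[0,0,0.07],"gripper":0}
    - {"xyz":[0.001,0.0022,0],"delta_rot":[0,0,0.07],"gripper":0}
    - {"xyz":[0.001,0.0022,0],"delta_rot":[0,0,0.07],"gripper":0}
    - {"xyz":[0.001,0.0022,0],"delta_rot":[0,0,0.07],"gripper":0}
    - {"xyz":[0.001,0.0022,0],"delta_rot":[0,0,0.07],"gripper":0}
    - {"xyz":[0,0,0],"delta_rot":[0,0,0],"gripper":0}

```text
time: 10.3
tool_pos: [0.5846, -0.1938, 0.1003]
tcp_rot: [2.882, -1.249, 0.001]
wrist_force: [-0.1, 0.1, 0.1]
width: -0.005
```

Run:
```python
from h import *
dial()
c=read_camera("side"); np.savez("side9.npz",**c); im=c["pixels"][110:260,190:330,::-1]
cv2.imwrite("pics/side9.png",cv2.resize(im,None,fx=4,fy=4,interpolation=cv2.INTER_CUBIC))
```

```text
t 10.30 pos [ 0.5846 -0.1938  0.1003] pf [  4.  -77.5 100.3] th -46.86 (pf -67.29) tilt [ 0.0005 -0.0003] F [-0.1  0.1  0.1] w -0.005 q [-0.36  0.26  1.86 -0.    1.02  0.46]
rel axis in tool frame mm [ 30.9 -15.3] Ftool [-0.2  0.  -0.1] finger angle pf -67.3
```

View pics/side9.png

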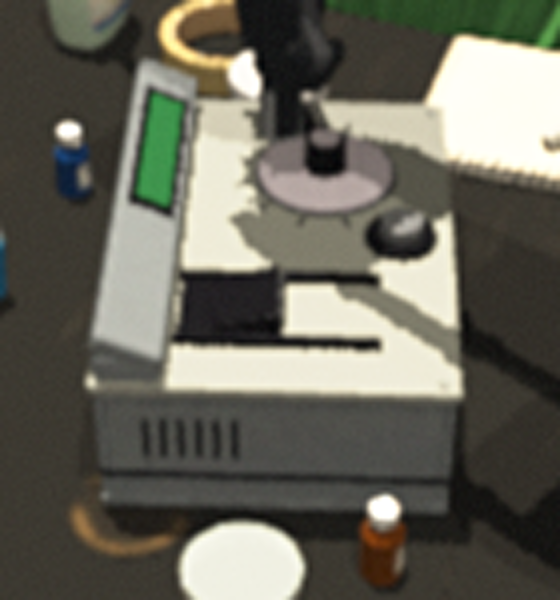

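Run:
```python
from h import *
s,R,th=state()
A=s["tool_pos"]+R@[0,-.012,0]; B=A+[0,0,.05]; C=p2w([-.064,.0042,.150])[0]
path=[A,(A+B)/2,B]+[B+(C-B)*k/7 for k in range(1,8)]
plan(path,[th]*10)
```

```text
t 10.35 pos [ 0.5846 -0.1937  0.1003] pf [  4.  -77.4 100.3] th -46.79 (pf -67.22) tilt [ 0.0004 -0.0002] F [-0.7 -0.1 -0.3] w 0.004 q [-0.36  0.26  1.86 -0.    1.02  0.46]
t 10.35 pos [ 0.5846 -0.1937  0.1003] pf [  4.  -77.4 100.3] th -46.79 (pf -67.22) tilt [ 0.0004 -0.0002] F [-0.7 -0.1 -0.3] w 0.004 q [-0.36  0.26  1.86 -0.    1.02  0.46]
[-0.0, -0.012, -0.0] [0, 0, 0.0]
[-0.0, 0.0, -0.025] [0, 0, 0.0]
[-0.0, 0.0, -0.025] [0, 0, 0.0]
[-0.0145, 0.0062, 0.0] [0, 0, 0.0]
[-0.0145, 0.0061, 0.0001] [0, 0, 0.0]
[-0.0145, 0.0062, 0.0] [0, 0, 0.0]
[-0.0145, 0.0062, 0.0001] [0, 0, 0.0]
[-0.0146, 0.0061, 0.0] [0, 0, 0.0]
[-0.0145, 0.0062, 0.0] [0, 0, 0.0]
[-0.0145, 0.0061, 0.0001] [0, 0, 0.0]
```

Call:
arm_command:
  rows:
    - {"xyz":[0,-0.012,0],"delta_rot":[0,0,0],"gripper":0}
    - {"xyz":[0,0,-0.025],"delta_rot":[0,0,0],"gripper":0}
    - {"xyz":[0,0,-0.025],"delta_rot":[0,0,0],"gripper":0}
    - {"xyz":[-0.0145,0.0062,0],"delta_rot":[0,0,0],"gripper":0}
    - {"xyz":[-0.0145,0.0062,0],"delta_rot":[0,0,0],"gripper":0}
    - {"xyz":[-0.0145,0.0062,0],"delta_rot":[0,0,0],"gripper":0}
    - {"xyz":[-0.0145,0.0062,0],"delta_rot":[0,0,0],"gripper":0}
    - {"xyz":[-0.0145,0.0062,0],"delta_rot":[0,0,0],"gripper":0}
    - {"xyz":[-0.0145,0.0062,0],"delta_rot":[0,0,0],"gripper":0}
    - {"xyz":[-0.0145,0.006,0],"delta_rot":[0,0,0],"gripper":0}
    - {"xyz":[0,0,0],"delta_rot":[0,0,0],"gripper":0}
    - {"xyz":[0,0,0],"delta_rot":[0,0,0],"gripper":0}

```text
time: 11.55
tool_pos: [0.4933, -0.1405, 0.1507]
tcp_rot: [-2.882, 1.249, -0.002]
wrist_force: [-0.4, 0.2, -0.0]
width: -0.0
```

Run:
```python
from h import *
dial()
c=read_camera("side"); np.savez("side10.npz",**c)
im=cv2.resize(c["pixels"][:,:,::-1],None,fx=4,fy=4,interpolation=cv2.INTER_CUBIC)
def dr(P,col):
    for q in proj(c,p2w(P)): cv2.circle(im,tuple(int(x) for x in (q+.375)*4),3,col,-1)
for k,col in ((-75,(0,0,255)),(-45,(255,0,0))):
    a=np.deg2rad(k); dr([[-.022+.038*np.cos(a),-.055+.038*np.sin(a),.1165]],col)
t=np.linspace(0,6.28,20); dr(np.c_[-.0642+.012*np.cos(t),.0043+.012*np.sin(t),.106+0*t],(0,255,0))
cv2.imwrite("pics/side10.png",im[440:1040,760:1320])
c=read_camera("wrist"); np.savez("wrist10.npz",**c); 
im=cv2.resize(c["pixels"][:,:,::-1],None,fx=1.5,fy=1.5); 
cv2.imwrite("pics/wrist10.png",im)
```

```text
t 11.55 pos [ 0.4933 -0.1405  0.1507] pf [-63.    4.4 150.7] th -46.87 (pf -67.30) tilt [ 0.0014 -0.0004] F [-0.4  0.2 -0. ] w -0.000 q [-0.33  0.02  2.03  0.    1.08  0.49]
rel axis in tool frame mm [-70.4  14.8] Ftool [-0.4  0.2  0. ] finger angle pf -67.3
```

View pics/side10.png

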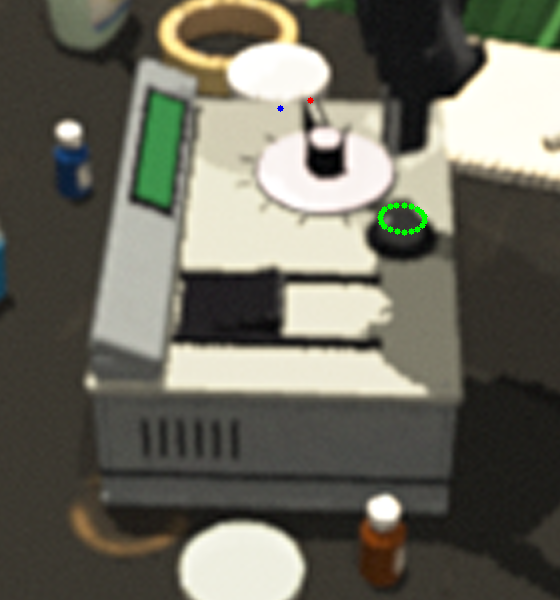

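View pics/wrist10.png

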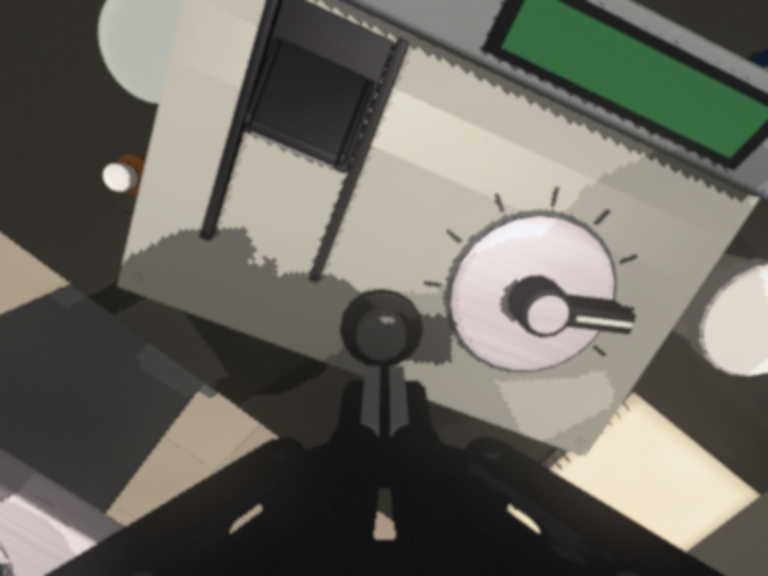

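Call:
arm_command:
  rows:
    - {"xyz":[0,0,0.02],"delta_rot":[0,0,0],"gripper":0}
    - {"xyz":[0,0,0.016],"delta_rot":[0,0,0],"gripper":0}
    - {"xyz":[0,0,0.004],"delta_rot":[0,0,0],"gripper":0}
    - {"xyz":[0,0,0],"delta_rot":[0,0,0],"gripper":0}
    - {"xyz":[0,0,0.002],"delta_rot":[0,0,0],"gripper":0}
    - {"xyz":[0,0,0.002],"delta_rot":[0,0,0],"gripper":0}
    - {"xyz":[0,0,0.002],"delta_rot":[0,0,0],"gripper":0}

```text
time: 12.35
tool_pos: [0.4932, -0.141, 0.105]
tcp_rot: [-2.881, 1.251, -0.003]
wrist_force: [0.3, -0.1, 2.4]
width: -0.004
```

Call:
arm_command:
  rows:
    - {"xyz":[0,0,0.002],"delta_rot":[0,0,0],"gripper":0}

```text
time: 12.45
tool_pos: [0.4932, -0.141, 0.1031]
tcp_rot: [-2.881, 1.251, -0.003]
wrist_force: [-0.2, 0.3, 4.7]
width: -0.002
```

Call:
arm_command:
  rows:
    - {"xyz":[0,0,0.002],"delta_rot":[0,0,0],"gripper":0}

```text
time: 12.55
tool_pos: [0.4932, -0.141, 0.1011]
tcp_rot: [-2.882, 1.251, -0.003]
wrist_force: [0.1, 0.4, 4.5]
width: -0.0
```

Call:
arm_command:
  rows:
    - {"xyz":[0,0,0.001],"delta_rot":[0,0,0],"gripper":0}

```text
time: 12.65
tool_pos: [0.4933, -0.141, 0.1009]
tcp_rot: [-2.882, 1.251, -0.003]
wrist_force: [-3.9, 1.0, 13.2]
width: -0.004
```

Call:
arm_command:
  rows:
    - {"xyz":[0,0,0.001],"delta_rot":[0,0,0],"gripper":0}
    - {"xyz":[0,0,0],"delta_rot":[0,0,0],"gripper":0}

```text
time: 12.85
tool_pos: [0.4933, -0.1411, 0.1008]
tcp_rot: [-2.882, 1.251, -0.003]
wrist_force: [-4.3, 1.6, 15.2]
width: 0.004
```

Call:
arm_command:
  rows:
    - {"xyz":[0,0,0],"delta_rot":[0,0,0],"gripper":0}
    - {"xyz":[0,0,-0.01],"delta_rot":[0,0,0],"gripper":0}
    - {"xyz":[0,0,-0.03],"delta_rot":[0,0,0],"gripper":0}
    - {"xyz":[0,0,-0.04],"delta_rot":[0,0,0],"gripper":0}
    - {"xyz":[0,0,-0.04],"delta_rot":[0,0,0],"gripper":0}
    - {"xyz":[0,0,0],"delta_rot":[0,0,0],"gripper":0}
    - {"xyz":[0,0,0],"delta_rot":[0,0,0],"gripper":0}

```text
time: 13.55
tool_pos: [0.493, -0.1409, 0.2195]
tcp_rot: [-2.881, 1.251, -0.004]
wrist_force: [-0.2, 0.5, -1.4]
width: 0.002
```

Run:
```python
from h import *
s,R,th=state()
B=s["tool_pos"]; C=np.array([.30,.36,.23])
plan([B+(C-B)*k/14 for k in range(1,15)],[th]*14)
```

```text
t 13.55 pos [ 0.493  -0.1409  0.2195] pf [-63.4   4.1 219.5] th -46.95 (pf -67.38) tilt [ 0.0024 -0.0008] F [-0.2  0.5 -1.4] w 0.002 q [-0.33 -0.04  1.96 -0.    1.22  0.49]
t 13.55 pos [ 0.493  -0.1409  0.2195] pf [-63.4   4.1 219.5] th -46.95 (pf -67.38) tilt [ 0.0024 -0.0008] F [-0.2  0.5 -1.4] w 0.002 q [-0.33 -0.04  1.96 -0.    1.22  0.49]
[-0.0356, -0.0144, -0.0008] [0, 0, 0.0]
[-0.0355, -0.0143, -0.0007] [0, 0, 0.0]
[-0.0356, -0.0144, -0.0008] [0, 0, 0.0]
[-0.0355, -0.0143, -0.0007] [0, 0, 0.0]
[-0.0356, -0.0144, -0.0008] [0, 0, 0.0]
[-0.0355, -0.0143, -0.0007] [0, 0, 0.0]
[-0.0356, -0.0144, -0.0008] [0, 0, 0.0]
[-0.0355, -0.0143, -0.0007] [0, 0, 0.0]
[-0.0356, -0.0144, -0.0008] [0, 0, 0.0]
[-0.0355, -0.0143, -0.0007] [0, 0, 0.0]
[-0.0356, -0.0144, -0.0008] [0, 0, 0.0]
[-0.0356, -0.0143, -0.0007] [0, 0, 0.0]
[-0.0355, -0.0144, -0.0008] [0, 0, 0.0]
[-0.0356, -0.0143, -0.0007] [0, 0, 0.0]
```

Call:
arm_command:
  rows:
    - {"xyz":[-0.0355,-0.0143,-0.001],"delta_rot":[0,0,0],"gripper":0}
    - {"xyz":[-0.0355,-0.0143,-0.001],"delta_rot":[0,0,0],"gripper":0}
    - {"xyz":[-0.0355,-0.0143,-0.001],"delta_rot":[0,0,0],"gripper":0}
    - {"xyz":[-0.0355,-0.0143,-0.001],"delta_rot":[0,0,0],"gripper":0}
    - {"xyz":[-0.0355,-0.0143,-0.001],"delta_rot":[0,0,0],"gripper":0}
    - {"xyz":[-0.0355,-0.0143,-0.001],"delta_rot":[0,0,0],"gripper":0}
    - {"xyz":[-0.0355,-0.0143,-0.001],"delta_rot":[0,0,0],"gripper":0}
    - {"xyz":[-0.0355,-0.0143,-0.001],"delta_rot":[0,0,0],"gripper":0}
    - {"xyz":[-0.0355,-0.0143,-0.001],"delta_rot":[0,0,0],"gripper":0}
    - {"xyz":[-0.0355,-0.0143,-0.001],"delta_rot":[0,0,0],"gripper":0}
    - {"xyz":[0,0,0],"delta_rot":[0,0,0],"gripper":0}
    - {"xyz":[0,0,0],"delta_rot":[0,0,0],"gripper":0}

```text
time: 14.75
tool_pos: [0.3531, 0.2162, 0.2264]
tcp_rot: [2.88, -1.246, -0.003]
wrist_force: [0.1, 0.3, 0.6]
width: -0.0
```

Run:
```python
from h import *
state()
c=read_camera("top"); np.savez("topE.npz",**c)
im=cv2.resize(c["pixels"][:,:,::-1],None,fx=4,fy=4,interpolation=cv2.INTER_CUBIC)
for k,col in ((-75,(0,0,255)),):
    a=np.deg2rad(k)
    for q in proj(c,p2w([[-.022+.038*np.cos(a),-.055+.038*np.sin(a),.1165]])): cv2.circle(im,tuple(int(x) for x in (q+.375)*4),3,col,-1)
cv2.imwrite("pics/topE.png",im[440:1040,900:1660])
c0=load("top0.npz")
f=lambda z,a,b:(1e3*onz(c,b,z))
P=cloud(c); b=(P[:,:,2]>.100)&(P[:,:,2]<.115)
p=w2p(P[b])*1e3; k=(abs(p[:,1]-68)<13)&(p[:,0]>-60)&(p[:,0]<48); print("step pts x",np.sort(p[k,0]).round(1)[:10],k.sum())
for n,box in (("cup",(375,122,415,175)),("vial",(236,232,256,255)),("petri",(210,195,246,232))):
    x0,y0,x1,y1=box; d=np.abs(c["pixels"][y0:y1,x0:x1].astype(int)-c0["pixels"][y0:y1,x0:x1]).max(2); print(n,"max diff px>60:",(d>60).sum())
```

```text
t 14.75 pos [0.3531 0.2162 0.2264] pf [-69.8 387.6 226.4] th -46.78 (pf -67.21) tilt [-0.0031 -0.0022] F [0.1 0.3 0.6] w -0.000 q [ 0.49 -0.24  2.13 -0.    1.26  1.31]
step pts x [-3.1 -1.9 -1.8 -1.8 -1.7 -1.6 -1.6 -1.5 -1.4 -1.4] 232
cup max diff px>60: 0
vial max diff px>60: 0
petri max diff px>60: 0
```

View pics/topE.png

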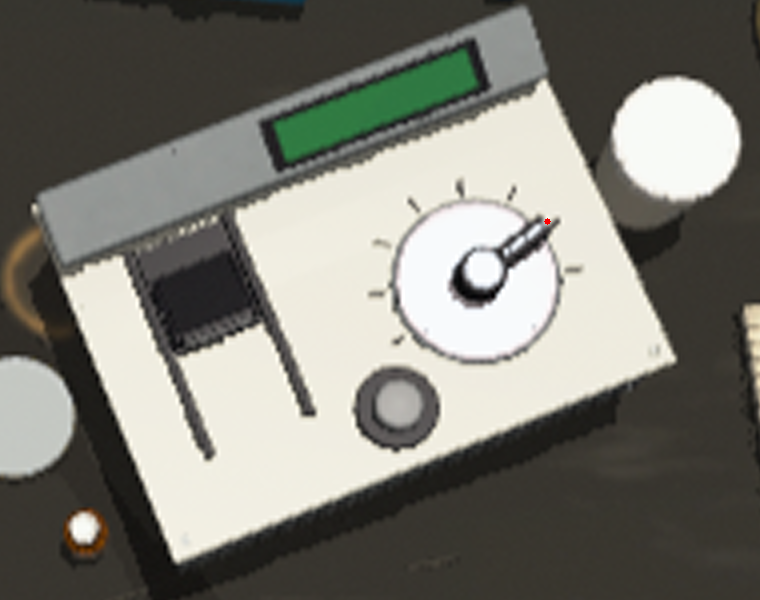

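```bash
python3 -c "
from workcell import bot
print(bot.finish_job())"
```

```text
the job is handed in; nothing more can be done
None
```

The reading is taken and the job is handed in at about 15 s on the clock; no verdict was reported. I used only the shut fingertip and gripped nothing.

- **Shutter:** I pushed it about 35 mm, until it met its stop at 9 N. In the final top picture the step face is at about x = −2 mm, with the plate's back edge against the display housing.
- **Dial:** I pushed the pointer clockwise through four clicks, from 60° to 180° (q ≈ 1.05 to 3.14). In the last side and top views its tip lies on the predicted mark for that stop.
- **Read key:** I pressed it about 5 mm onto its stop, up to 15 N, held it there for about 0.3 s and released it. It shows up again in the final picture, though I judged that by eye and did not measure its height.
- **Surroundings:** The cup, vial and petri dish show no change against the first picture. The sample tube is now hidden under the shutter, so I could not check it directly; nothing touched it.
- **Final state:** The arm is clear of everything. None of the checks failed or disagreed.

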